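Change the sample rack on the measuring stage

ROBOT

A 7-joint arm with a two-finger parallel gripper is mounted at the origin on a cart in front of the work surface, level with it; the furniture and walls round the work are solid. World frame = base frame: x ahead of the robot, y to its left, z up, the work surface at z = 0. Lengths are in m, angles in rad, forces in N, time in s.
With the tool pointing down it reaches from about 0.425 to 0.95 m from the base axis. Payload 4.7 kg.
Tool frame: the origin (TCP) lies between the finger pads; the fingertips stand 8 mm ahead of it and the grasp point (between the pads) lies 11 mm behind it (tips_ahead is the distance from the TCP to the fingertips, in m); z points along the fingers, y is the line along which they close (so a half turn about z gives the same grasp; the last joint's range is limited). The gripper opens to 85 mm and grips with 20 to 120 N. Pads are 22 mm wide; open, the fingers measure 114 mm over their backs; the gripper's body (76 mm by 85 mm) begins 54 mm behind the grasp point. The pads swing forward as they close: fully open they stand 13 mm farther back than shut.
Start: joints at [1.097, 0.469, -0.049, 1.532, 0.024, 1.141, -0.082], TCP at [0.29, -0.609, 0.239] pointing down, gripper open.
Joint ranges: [-2.59, 2.59], [-0.33, 1.99], [-1.39, 1.29], [0.1, 2.45], [-1.04, 4.18], [0.21, 1.99], [-2.66, 2.66]. Speed limits (rad/s): [2.57, 2.57, 3.14, 3.14, 3.14, 3.14, 3.14].

INTERFACE

Orientations are given as a unit quaternion [x, y, z, w].
In Python, from station import * gives the robot as it stands. The module is installed in compiled form; this text tells all that it offers.
- The arm moves only by the tool jog_arm, never from a script. Its argument "steps" is a list of rows, each a list of 5 numbers: the shift along the tool's x, y, z in m, then the turn about the tool's z in degrees, then the closure, from 0 (fully open) to 1 (shut). A call has 1 to 20 rows; each row shifts and turns the commanded pose from where the row before left it, along the tool's axes as they then stand; what a row does not reach is not made up. A row lasts 1/12 s, in which the tool goes at most 41.7 mm and 7.16 degrees, less where a joint would pass 70% of its speed; a pose out of reach is approached as far as the arm can. A call with a gripper value outside its range is refused whole. The fingers move at their own pace and stop on an object; "newtons" is the grip in N (left out, the last holds). Time passes only in rows, so rows that do not move let the fingers close. It gives the time, the measured TCP pose, the force, the opening and the grip force at its end, in the units of the state.
- sense(): the state, without advancing time (a new reading comes with each control period).
- snapshot(name): name is "side" or "top"; returns a dict with "image" (480x640x3 uint8, blue, green, red), "fx", "fy", "cx", "cy" (pixels), "dist_coeffs" ([k1, k2, p1, p2, k3] as OpenCV has them; the pictures are not rectified), "view" (4x4, takes a point from world to camera coordinates). Camera axes: x right, y down, z forward; pixel columns grow to the right and rows downward; lengths in m; the calibration is good to about 2 mm. A picture is of the moment at which its call begins. There is no depth.
- finish_job(): hands the job in; it is judged then, once.
Trained networks look in a picture, given as the dict that the camera call returned (one of the last four; its "shot" number tells which), for a name from the list of things; names that differ only in an ending like _2 or _b are one class to them, and where a whole thing is asked for, a point or a joint stands for the part that bears it (a point fixed in the world has none). Each returns a list of dicts, best first, with "p" (0 to 1); they miss things now and then, are a little off and sometimes report something else, mostly with a low value. They report only what shows in the picture. A call takes as long as a camera call.
- trace(picture, name): "mask" (480x640 bool, what is visible of it) and "centre" ([column, row] in pixels, amid what is visible of it).
The state is a dict: "time_s": time; "joint_pos": joint angles; "joint_vel": joint speeds; "joint_torque": joint torques, N m; "tool_pos": TCP position; "eef_rot": TCP orientation; "wrist_force": force on the tool from outside, world axes, zero at the start; "wrist_torque": the same for the moment, N m; "finger_gap": finger opening in m; "finger_force": force on a finger pad.
Only numpy, scipy, OpenCV 4.12 (cv2) and the standard library are available. Lean on these libraries where they do the work, as an engineer would, in place of code of your own. Each camera call takes 0.05 s, during which the arm holds its last target. There are 200 camera calls.

TASK

The sample rack on the measuring stage (the plate with the grey reader box) has been read, and the next one waits on the parking base, held down by the retaining frame. Swap the two racks (there is free bench in front of the plates to set things aside) and finish with the retaining frame on the rack that is now parked: racks and frame fully down, with all feet and pins in their sockets. Keep the racks upright, set everything down rather than dropping it, and leave the beaker and the two bottles beside the work where they are.

Things in the scene. Friction and masses are not known exactly. Their poses are not given: they have to be found in the camera images.
- vial_rack: Vial rack: white, 74 (x) x 130 (y) mm, with 8 glass vials fixed in it (tops z 59). 4 feet (7 mm thick, tapered, 8 long) at x +-26, y +-54. Deck top z 44, 11 mm sockets above the feet. Grip bar on a wire bail: along x, 46 long, 12 thick (y), 18 high, centre z 83; pinch it across y. 0.2-0.35 kg. Origin: mid footprint at foot tips, 6 mm over the plate's origin when seated (14 if feet not in).
- cup_rack: Cup rack: white, 74 (x) x 130 (y) mm, with 2 lidded cups fixed in it (tops z 55). 4 feet (7 mm thick, tapered, 8 long) at x +-26, y +-54. Deck top z 44, 11 mm sockets above the feet. Grip bar on a wire bail: along x, 46 long, 12 thick (y), 18 high, centre z 83; pinch it across y. 0.2-0.35 kg. Origin: mid footprint at foot tips, 6 mm over the plate's origin when seated (14 if feet not in).
- frame: Retaining frame: flat open steel frame 74 (x) x 130 (y) mm on the parked rack. 4 pins (8 mm long) at x +-26, y +-54 enter the rack's deck sockets. Black grip bar on a tall bail: along x, 46 long, 16 thick (y), 18 high, centre z 73; pinch across y. 0.12-0.21 kg. Origin: middle, at pin tips; 36 mm over its rack's origin (42 over the plate's) when seated. Either way round fits.
- stage: Measuring stage: bare aluminium plate with a grey reader box, 36 mm high, along its +x side (x 47 to 77 mm). Fixed. 90 (x) x 146 (y) mm, top at z 14 mm; origin mid plate at bench level. 4 sockets 11 mm wide, 10 deep, chamfered, at x +-26, y +-54 mm: racks sit centred, axes parallel, either way round. 20-24 cm from the parking base, same yaw, left or right of it.
- parking_base: Parking base: plain grey plastic plate, no box. Fixed. 90 (x) x 146 (y) mm, top at z 14 mm; origin mid plate at bench level. 4 sockets 11 mm wide, 10 deep, chamfered, at x +-26, y +-54 mm: racks sit centred, axes parallel, either way round. 20-24 cm from the stage, same yaw, left or right of it. The bench between the plates and the robot is free but for the beaker and the cream-capped bottle.
- beaker: Bystander: empty clear beaker, 56 mm wide, 76 mm high, between the robot and the plates; origin under its middle.
- cream_bottle: Bystander: square clear bottle with a cream cap, 66 x 66 x 125 mm, right of the free bench in front; origin under its middle.
- small_bottle: Bystander: slim round bottle with a green cap, 46 mm wide, 118 mm high, left of the plates; origin under its middle.

How it is judged:
By the outcome, as a careful person would: the job done as asked, in the order asked, and still so for the second after the job is handed in, with the robot touching nothing.
It also fails if it takes over 115 s, if anything falls off the work surface, if the arm or the gripper's body presses on something with over 40 N, if the wrist force passes 120 N, or if a joint passes its speed limit or range.

## Working session

There is one attempt and no reset: what is moved stays moved. The work goes in short steps, Python scripts to look and compute and a tool call to move; the robot and the scene stay as the last step left them, time stands still between calls to the robot, and variables do not carry over. Pictures are saved under pics/ and viewed, at most 14 in all, crops included, and the job is handed in when it is done.

Besides the shell and the picture viewer there is one more tool, called after "Emit:" as a command line: name --pt "numbers of a row" for each row, then --argument value for the rest. jog_arm: Moves the arm, as the interface text tells. Its arguments: {"type":"object","properties":{"steps":{"type":"array"},"newtons":{"type":"number"}},"required":["steps"]}

```bash
mkdir -p pics; cat > h.py <<'E'
from station import *
import numpy as np, cv2
def K(p): return np.array([[p['fx'],0,p['cx']],[0,p['fy'],p['cy']],[0,0,1.]]), np.array(p['dist_coeffs'],float)
def ray(p,uv,z):
    k,d=K(p); n=cv2.undistortPoints(np.array(uv,float).reshape(-1,1,2),k,d).reshape(-1,2)
    V=np.array(p['view']); R=V[:3,:3]; c=-R.T@V[:3,3]
    r=np.c_[n,np.ones(len(n))]@R
    return c+r*((z-c[2])/r[:,2])[:,None]
def proj(p,X):
    k,d=K(p); V=np.array(p['view']); 
    return cv2.projectPoints(np.array(X,float).reshape(-1,1,3),cv2.Rodrigues(V[:3,:3])[0],V[:3,3],k,d)[0].reshape(-1,2)
E
python3 - <<'E'
from h import *
s=sense(); print(s['tool_pos'],s['eef_rot'],s['finger_gap'])
for n in ['top','side']:
    p=snapshot(n); cv2.imwrite(f'pics/{n}0.png',p['image'])
    V=np.array(p['view']); print(n,-V[:3,:3].T@V[:3,3], V[2,:3],p['fx'])
    for o in ['vial_rack','cup_rack','frame','stage','parking_base','beaker','cream_bottle','small_bottle']:
        t=trace(p,o)
        for q in t[:2]: print(o,round(q['p'],2),np.round(q['centre']),q['mask'].sum(), ray(p,q['centre'],0.03).round(3))
E
```

```text
[ 0.29017224 -0.60879902  0.23825011] [ 9.75372425e-01  2.20562133e-01 -2.59070454e-04 -9.54890596e-04] 0.08526289503271811
top [0.43357984 0.00721815 1.442041  ] [ 0.05642541  0.01116724 -0.99834436] 611.5635880671117
vial_rack 0.98 [297. 194.] 787 [[0.596 0.081 0.03 ]]
cup_rack 0.81 [388. 196.] 1903 [[ 0.586 -0.128  0.03 ]]
cup_rack 0.51 [328. 278.] 459 [[0.4   0.013 0.03 ]]
frame 0.61 [293. 192.] 936 [[0.6   0.091 0.03 ]]
stage 0.74 [202. 161.] 446 [[0.677 0.3   0.03 ]]
stage 0.73 [381. 176.] 1424 [[ 0.633 -0.114  0.03 ]]
parking_base 0.72 [308. 212.] 450 [[0.553 0.058 0.03 ]]
beaker 0.56 [329. 277.] 484 [[0.402 0.012 0.03 ]]
beaker 0.4 [456. 273.] 1178 [[ 0.404 -0.278  0.03 ]]
cream_bottle 0.82 [456. 275.] 1143 [[ 0.401 -0.279  0.03 ]]
small_bottle 0.91 [205. 161.] 471 [[0.677 0.294 0.03 ]]
side [0.14632076 0.57024001 0.5773685 ] [ 0.43828085 -0.66938676 -0.59985936] 438.1894290804411
cup_rack 0.65 [335. 215.] 1949 [[ 0.588 -0.139  0.03 ]]
cup_rack 0.31 [309. 224.] 1027 [[ 0.616 -0.077  0.03 ]]
frame 0.7 [259. 255.] 888 [[0.636 0.067 0.03 ]]
stage 0.6 [312. 232.] 1036 [[ 0.593 -0.057  0.03 ]]
parking_base 0.79 [272. 291.] 945 [[0.548 0.137 0.03 ]]
beaker 0.85 [376. 278.] 1325 [[ 0.409 -0.001  0.03 ]]
beaker 0.37 [436. 201.] 1717 [[ 0.42  -0.326  0.03 ]]
cream_bottle 0.74 [437. 202.] 1674 [[ 0.415 -0.322  0.03 ]]
small_bottle 0.58 [160. 286.] 288 [[0.731 0.24  0.03 ]]
```

```bash
python3 - <<'E'
import cv2
a=cv2.imread('pics/top0.png')[110:320,170:490]; cv2.imwrite('pics/topc.png',cv2.resize(a,(800,525),interpolation=cv2.INTER_CUBIC))
a=cv2.imread('pics/side0.png')[140:360,120:480]; cv2.imwrite('pics/sidec.png',cv2.resize(a,(800,489),interpolation=cv2.INTER_CUBIC))
E
```

```text
(no output)
```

View pics/topc.png

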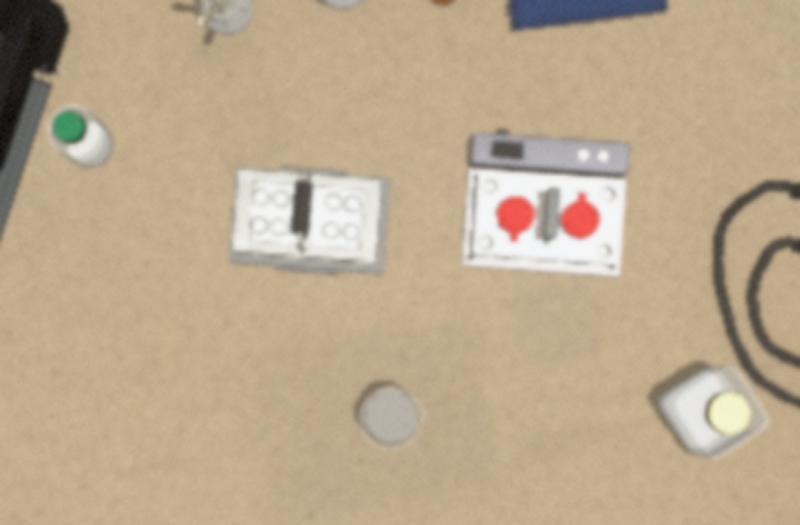

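View pics/sidec.png

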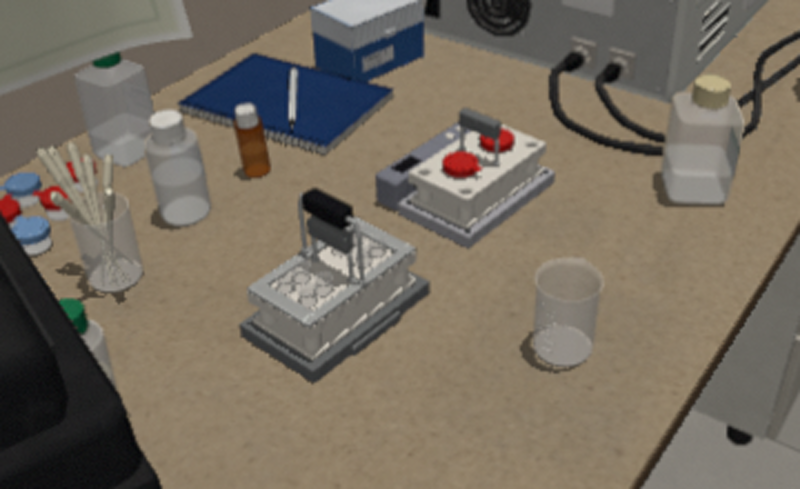

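Top view: the black frame bar sits at crop (302,208) on the vial rack on the left plate. The grey bar of the cup rack is at crop (548,215) on the stage on the right, with the reader on its far side. The beaker is at crop (389,413), the cream bottle at (715,410) and the small bottle at (80,135). The side view agrees. Next I'll fit silhouettes to get poses.

```bash
cat >> h.py <<'E'
from scipy.optimize import minimize
def box(x0,x1,y0,y1,z0,z1): return np.array([[x,y,z] for x in(x0,x1) for y in(y0,y1) for z in(z0,z1)])/1000
PL=[box(-45,45,-73,73,0,14)]; RD=[box(47,77,-73,73,0,36)]
def rack(z): return [box(-37,37,-65,65,z+8,z+44),box(-23,23,-6,6,z+74,z+92)]
def frame(z): return [box(-37,37,-65,65,z+8,z+11),box(-23,23,-8,8,z+64,z+82)]
def fg(img):
    hsv=cv2.cvtColor(cv2.GaussianBlur(img,(3,3),0),cv2.COLOR_BGR2HSV)
    h,s,v=[hsv[...,i].astype(int) for i in range(3)]
    return (((s<62)|(v<75)|(h<6)|(h>165))).astype(np.float32)
S=4
def sil(p,boxes,q,roi):
    c,s_=np.cos(q[2]),np.sin(q[2]); x0,y0,x1,y1=roi
    m=np.zeros(((y1-y0)*S,(x1-x0)*S),np.uint8)
    for b in boxes:
        w=np.c_[q[0]+c*b[:,0]-s_*b[:,1],q[1]+s_*b[:,0]+c*b[:,1],b[:,2]]
        uv=(proj(p,w)-[x0,y0]+.5)*S-.5
        cv2.fillConvexPoly(m,cv2.convexHull(np.round(uv*16).astype(np.int32)),1,shift=4)
    return cv2.resize(m.astype(np.float32),(x1-x0,y1-y0),interpolation=cv2.INTER_AREA)
def fit(ps,boxes,q0,pad=12):
    rois=[]
    for p in ps:
        c,s_=np.cos(q0[2]),np.sin(q0[2]); b=np.vstack(boxes)
        uv=proj(p,np.c_[q0[0]+c*b[:,0]-s_*b[:,1],q0[1]+s_*b[:,0]+c*b[:,1],b[:,2]])
        a=np.r_[uv.min(0)-pad,uv.max(0)+pad].astype(int); a=np.clip(a,0,[640,480,640,480]); rois.append(a)
    fs=[fg(p['image'])[r[1]:r[3],r[0]:r[2]] for p,r in zip(ps,rois)]
    cost=lambda q: sum(np.abs(sil(p,boxes,q,r)-f).sum()/f.sum() for p,r,f in zip(ps,rois,fs))
    q0=np.array(q0,float)
    sim=np.vstack([q0,q0+[.012,0,0],q0+[0,.012,0],q0+[0,0,.06]])
    r=minimize(cost,q0,method='Nelder-Mead',options=dict(initial_simplex=sim,xatol=1e-4,fatol=1e-4))
    return r.x,r.fun
E
python3 - <<'E'
from h import *
t,s=snapshot('top'),snapshot('side')
f=fg(t['image'])
cv2.imwrite('pics/fg.png',np.hstack([fg(t['image'])[110:320,170:490]*255,fg(s['image'])[140:350,120:480]*255]))
for nm,b,q in [('park',PL+rack(6)+frame(42),[.595,.08,-.05]),('stage',PL+RD+rack(6),[.58,-.13,-.05])]:
    for ps in ([t],[s],[t,s]): 
        r=fit(ps,b,q); print(nm,r[0].round(4),round(r[1],3))
E
```

```text
park [ 0.5907  0.0918 -0.0852] 0.098
park [ 0.5895  0.0906 -0.0923] 0.257
park [ 0.5895  0.091  -0.1027] 0.355
stage [ 0.5803 -0.1271 -0.0967] 0.078
stage [ 0.5807 -0.1295 -0.0928] 0.273
stage [ 0.5809 -0.1292 -0.1002] 0.351[ WARN:0@0.931] global loadsave.cpp:1063 imwrite_ Unsupported depth image for selected encoder is fallbacked to CV_8U.
```

View pics/fg.png

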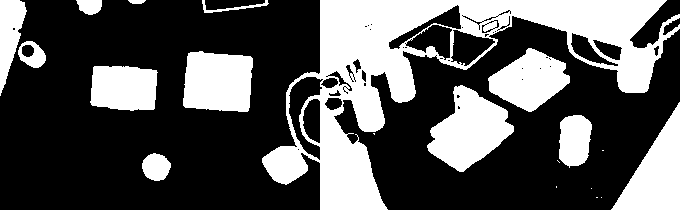

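Emit:
jog_arm --pt "0 0 0 6.2 0" --pt "0 0 0 6.2 0" --pt "0 0 0 6.2 0" --pt "0 0 0 6.2 0" --pt "0 0 0 6.1 0" --newtons 60

```text
time_s: 1.42
tool_pos: [0.2905, -0.6093, 0.2394]
eef_rot: [0.999, -0.05, 0.0, 0.0]
wrist_force: [0.5, 1.3, 0.7]
finger_gap: 0.0851
finger_force: 0.0
```

Emit:
jog_arm --pt "0.0116 -0.0363 0 0 0" --pt "0.0116 -0.0363 0 0 0" --pt "0.0116 -0.0363 0 0 0" --pt "0.0116 -0.0363 0 0 0" --pt "0.0116 -0.0363 0 0 0" --pt "0.0116 -0.0363 0 0 0" --pt "0.0116 -0.0363 0 0 0" --pt "0.0116 -0.0363 0 0 0" --pt "0.0116 -0.0363 0 0 0" --pt "0.0116 -0.0363 0 0 0" --pt "0.0116 -0.0363 0 0 0" --pt "0.0116 -0.0363 0 0 0" --pt "0.0116 -0.0363 0 0 0" --pt "0.0116 -0.0363 0 0 0" --pt "0.0116 -0.0363 0 0 0" --pt "0.0116 -0.0363 0 0 0" --pt "0.0116 -0.0363 0 0 0" --pt "0.0116 -0.0363 0 0 0" --pt "0.0116 -0.0363 0 0 0" --pt "0.0116 -0.0363 0 0 0"

```text
time_s: 3.08
tool_pos: [0.5905, 0.0933, 0.2396]
eef_rot: [0.999, -0.047, 0.0, 0.0]
wrist_force: [-0.1, -0.2, -0.7]
finger_gap: 0.0854
finger_force: 0.0
```

```bash
cat >> h.py <<'E'
from scipy.spatial.transform import Rotation as Ro
def go(x,y,z,yaw):
    "remaining tool-frame shift in mm and turn in deg to the target (yaw in deg)"
    s=sense(); R=Ro.from_quat(s['eef_rot']).as_matrix(); yw=np.degrees(np.arctan2(R[1,0],R[0,0]))
    d=R.T@(np.array([x,y,z])-s['tool_pos'])
    print('t',round(s['time_s'],2),'pos',np.round(s['tool_pos'],4),'yaw',round(yw,2),'gap',round(s['finger_gap'],4),'F',np.round(s['wrist_force'],1),'-> mm',np.round(d*1000,1),'turn',round(yw-yaw,2))
E
python3 - <<'E'
from h import *
go(.590,.0915,.106,-5.4)
E
```

```text
t 3.08 pos [0.5905 0.0933 0.2396] yaw -5.42 gap 0.0854 F [-0.1 -0.2 -0.7] -> mm [ -0.4   1.8 133.6] turn -0.02
```

Emit:
jog_arm --pt "0 0.001 0.02 0 0" --pt "0 0 0.03 0 0" --pt "0 0 0.03 0 0" --pt "0 0 0.03 0 0.3" --pt "0 0 0.0235 0 0.5" --pt "0 0 0 0 0.6"

```text
time_s: 3.58
tool_pos: [0.5863, 0.0896, 0.1009]
eef_rot: [0.999, -0.047, -0.005, 0.001]
wrist_force: [-0.6, -0.4, 0.0]
finger_gap: 0.0514
finger_force: 0.0
```

```bash
python3 - <<'E'
from h import *
go(.590,.0915,.106,-5.4)
for n,(a,b,c,d) in {'top':(150,240,250,350),'side':(190,310,210,330)}.items():
    p=snapshot(n); cv2.imwrite(f'pics/g1{n}.png',cv2.resize(p['image'][a:b,c:d],(400,400),interpolation=cv2.INTER_CUBIC))
a=cv2.imread('pics/g1top.png');b=cv2.imread('pics/g1side.png');cv2.imwrite('pics/g1.png',cv2.hconcat([a,b]))
E
```

```text
t 3.58 pos [0.5863 0.0896 0.1009] yaw -5.41 gap 0.0514 F [-0.6 -0.4  0. ] -> mm [ 3.4 -2.2 -5.1] turn -0.01
```

View pics/g1.png

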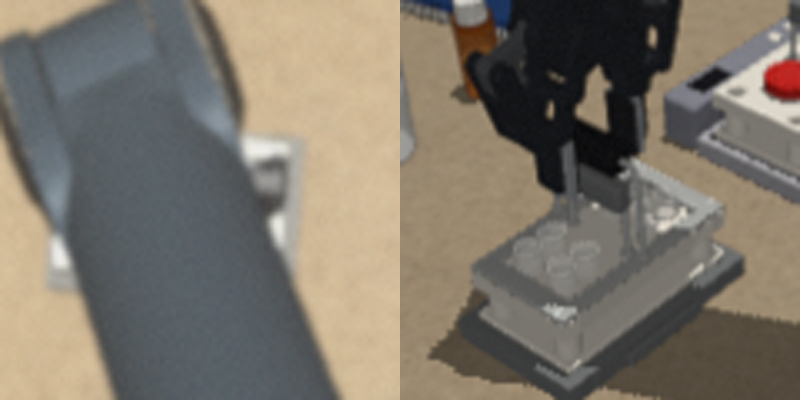

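The side view shows the fingers either side of the black frame bar. I'll let the arm settle, then close.

Emit:
jog_arm --pt "0 0 0 0 0.6" --pt "0 0 0 0 0.6"

```text
time_s: 3.85
tool_pos: [0.5914, 0.0909, 0.108]
eef_rot: [0.999, -0.047, 0.002, -0.0]
wrist_force: [0.2, -0.0, -0.3]
finger_gap: 0.0343
finger_force: 0.0
```

```bash
python3 - <<'E'
from h import *
go(.590,.0915,.106,-5.4)
E
```

```text
t 3.85 pos [0.5914 0.0909 0.108 ] yaw -5.42 gap 0.0343 F [ 0.2 -0.  -0.3] -> mm [-1.4 -0.4  2. ] turn -0.02
```

Emit:
jog_arm --pt "0 0 0 0 0.75" --pt "0 0 0 0 1" --pt "0 0 0 0 1" --pt "0 0 0 0 1" --pt "0 0 0 0 1" --pt "0 0 0 0 1" --newtons 60

```text
time_s: 4.35
tool_pos: [0.591, 0.0907, 0.1076]
eef_rot: [0.999, -0.047, 0.002, -0.0]
wrist_force: [-0.7, 0.5, 7.1]
finger_gap: 0.0151
finger_force: 60.5
```

```bash
python3 - <<'E'
from h import *
go(.590,.0915,.106,-5.4); print(sense()['finger_force'],sense()['wrist_torque'])
E
```

```text
t 4.35 pos [0.591  0.0907 0.1076] yaw -5.42 gap 0.0151 F [-0.7  0.5  7.1] -> mm [-1.1 -0.7  1.6] turn -0.02
60.513800382614136 [-0.07500162  0.18052061  0.00807865]
```

Emit:
jog_arm --pt "0 0 -0.008 0 1" --pt "0 0 -0.015 0 1" --pt "0 0 -0.02 0 1" --pt "0 0 -0.025 0 1" --pt "0 0 -0.022 0 1" --pt "0 0 0 0 1" --pt "-0.0149 -0.008 0 0 1" --pt "-0.0249 -0.0134 0 0 1" --pt "-0.0249 -0.0134 0 0 1" --pt "-0.0249 -0.0134 0 0 1" --pt "-0.0249 -0.0134 0 0 1" --pt "-0.0199 -0.0107 0 0 1" --pt "-0.0149 -0.008 0 0 1" --pt "0 0 0.02 0 1" --pt "0 0 0.03 0 1" --pt "0 0 0.03 0 1" --pt "0 0 0.025 0 1" --pt "0 0 0.012 0 1" --pt "0 0 0 0 1" --pt "0 0 0 0 1"

```text
time_s: 6.02
tool_pos: [0.448, 0.1843, 0.0781]
eef_rot: [0.999, -0.047, -0.001, 0.0]
wrist_force: [0.7, -1.7, -1.1]
finger_gap: 0.0149
finger_force: 59.2
```

```bash
python3 - <<'E'
from h import *
go(.450,.185,.0656,-5.4); p=snapshot('side'); cv2.imwrite('pics/f1.png',p['image'][150:400,120:480])
E
```

```text
t 6.02 pos [0.448  0.1843 0.0781] yaw -5.4 gap 0.0149 F [ 0.7 -1.7 -1.1] -> mm [ 1.9 -0.9 12.5] turn -0.0
```

View pics/f1.png

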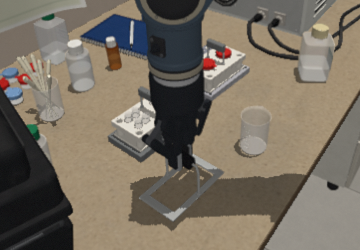

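The frame is held just above the free bench, at about (185,185) in this crop, and the vial rack was left undisturbed. Lowering it now.

Emit:
jog_arm --pt "0 0 0.006 0 1" --pt "0 0 0.004 0 1" --pt "0 0 0.002 0 1" --pt "0 0 0.001 0 1" --pt "0 0 0 0 1" --pt "0 0 0 0 1"

```text
time_s: 6.57
tool_pos: [0.4489, 0.1846, 0.0659]
eef_rot: [0.999, -0.047, 0.0, -0.0]
wrist_force: [0.9, -1.1, -1.5]
finger_gap: 0.0151
finger_force: 59.4
```

```bash
python3 - <<'E'
from h import *
go(.450,.185,.0656,-5.4)
E
```

```text
t 6.57 pos [0.4489 0.1846 0.0659] yaw -5.42 gap 0.0151 F [ 0.9 -1.1 -1.5] -> mm [ 1.1 -0.5  0.3] turn -0.02
```

Emit:
jog_arm --pt "0 0 0.001 0 1" --pt "0 0 0 0 1" --pt "0 0 0 0 0.7" --pt "0 0 0 0 0.5" --pt "0 0 0 0 0.3" --pt "0 0 0 0 0.3" --pt "0 0 -0.02 0 0.2" --pt "0 0 -0.03 0 0" --pt "0 0 -0.04 0 0" --pt "0 0 -0.03 0 0"

```text
time_s: 7.4
tool_pos: [0.449, 0.1849, 0.187]
eef_rot: [0.999, -0.047, 0.001, -0.0]
wrist_force: [1.9, 0.1, 0.0]
finger_gap: 0.0856
finger_force: 0.0
```

```bash
python3 - <<'E'
from h import *
go(.5805,-.128,.2,-5.4)
E
```

```text
t 7.4 pos [0.449  0.1849 0.187 ] yaw -5.4 gap 0.0856 F [1.9 0.1 0. ] -> mm [160.4 299.1 -13.1] turn -0.0
```

Emit:
jog_arm --pt "0.01 0.019 0 0 0" --pt "0.016 0.03 0 0 0" --pt "0.016 0.03 0 0 0" --pt "0.016 0.03 0 0 0" --pt "0.016 0.03 0 0 0" --pt "0.016 0.03 0 0 0" --pt "0.016 0.03 0 0 0" --pt "0.016 0.03 0 0 0" --pt "0.016 0.03 0 0 0" --pt "0.012 0.02 0 0 0" --pt "0.0104 0.0201 0 0 0" --pt "0 0 0.02 0 0" --pt "0 0 0.03 0 0.3" --pt "0 0 0.02 0 0.5" --pt "0 0 0.02 0 0.5" --pt "0 0 0.01 0 0.5" --pt "0 0 0 0 0.5" --pt "0 0 0 0 0.5"

```text
time_s: 8.9
tool_pos: [0.5804, -0.1282, 0.0848]
eef_rot: [0.999, -0.047, -0.0, -0.0]
wrist_force: [0.6, 0.4, 0.5]
finger_gap: 0.0427
finger_force: 0.0
```

```bash
python3 - <<'E'
from h import *
go(.5805,-.128,.081,-5.4);p=snapshot('side'); cv2.imwrite('pics/c1.png',cv2.resize(p['image'][140:280,260:440],(720,560)))
E
```

```text
t 8.9 pos [ 0.5804 -0.1282  0.0848] yaw -5.41 gap 0.0427 F [0.6 0.4 0.5] -> mm [ 0.1 -0.3  3.8] turn -0.01
```

View pics/c1.png

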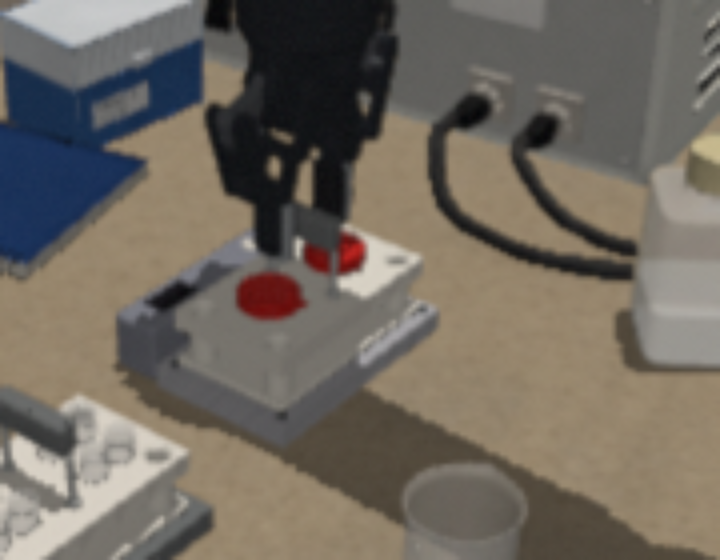

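```bash
python3 - <<'E'
from h import *
p=snapshot('side'); c,s=np.cos(-.0942),np.sin(-.0942)
im=cv2.resize(p['image'][160:240,300:380],(800,800),interpolation=cv2.INTER_CUBIC)
for b,col in [(rack(6)[1],(0,255,0)),(rack(6)[0],(255,0,0))]:
    uv=proj(p,np.c_[.5805+c*b[:,0]-s*b[:,1],-.128+s*b[:,0]+c*b[:,1],b[:,2]])
    h=cv2.convexHull(np.float32((uv-[300,160]+.5)*10)).astype(int); cv2.polylines(im,[h],True,col,1)
cv2.imwrite('pics/c2.png',im[:600])
E
```

```text
(no output)
```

View pics/c2.png

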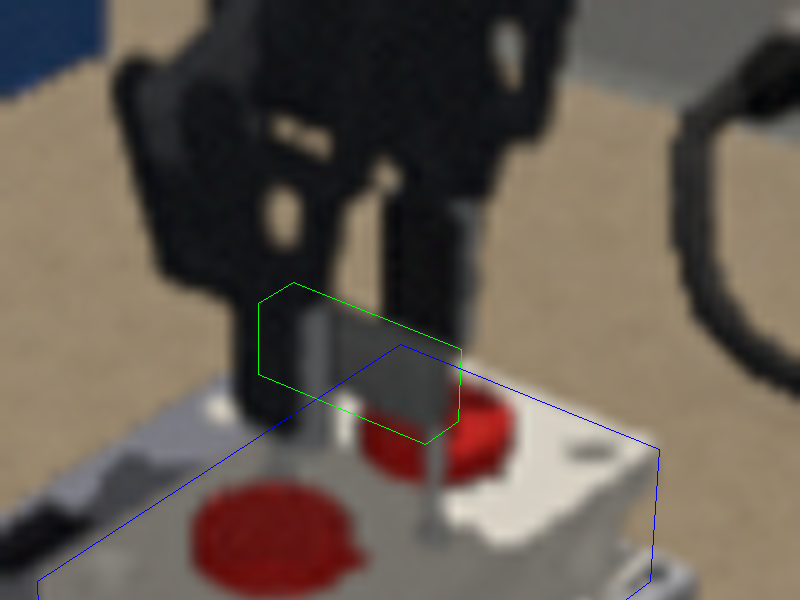

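The model outline (green) lies on the cup rack's bar, and the fingers bracket it. Closing.

Emit:
jog_arm --pt "0 0 0.002 0 0.75" --pt "0 0 0 0 1" --pt "0 0 0 0 1" --pt "0 0 0 0 1" --pt "0 0 0 0 1" --pt "0 0 0 0 1" --pt "0 0 0 0 1" --newtons 70

```text
time_s: 9.58
tool_pos: [0.5808, -0.1285, 0.0838]
eef_rot: [0.999, -0.047, 0.001, 0.0]
wrist_force: [-0.9, -1.0, 6.2]
finger_gap: 0.0103
finger_force: 69.7
```

```bash
python3 - <<'E'
from h import *
go(.5805,-.128,.081,-5.4); print(sense()['finger_force'])
E
```

```text
t 9.58 pos [ 0.5808 -0.1285  0.0838] yaw -5.42 gap 0.0103 F [-0.9 -1.   6.2] -> mm [-0.3 -0.5  2.8] turn -0.02
69.70889210700989
```

Emit:
jog_arm --pt "0 0 -0.006 0 1" --pt "0 0 -0.012 0 1" --pt "0 0 -0.015 0 1" --pt "0 0 -0.012 0 1" --pt "0 0 0 0 1" --pt "-0.012 0.0018 0 0 1" --pt "-0.02 0.003 0 0 1" --pt "-0.02 0.003 0 0 1" --pt "-0.02 0.003 0 0 1" --pt "-0.02 0.003 0 0 1" --pt "-0.02 0.003 0 0 1" --pt "-0.0126 0.0015 0 0 1" --pt "0 0 0.01 0 1" --pt "0 0 0.015 0 1" --pt "0 0 0.012 0 1" --pt "0 0 0.005 0 1" --pt "0 0 0 0 1" --pt "0 0 0 0 1"

```text
time_s: 11.08
tool_pos: [0.4549, -0.1346, 0.0856]
eef_rot: [0.999, -0.047, -0.0, -0.0]
wrist_force: [0.1, -0.5, -2.7]
finger_gap: 0.0103
finger_force: 68.5
```

```bash
python3 - <<'E'
from h import *
go(.455,-.135,.0778,-5.4); p=snapshot('side'); cv2.imwrite('pics/f2.png',p['image'][140:400,160:500])
E
```

```text
t 11.08 pos [ 0.4549 -0.1346  0.0856] yaw -5.39 gap 0.0103 F [ 0.1 -0.5 -2.7] -> mm [0.1 0.4 7.8] turn 0.01
```

View pics/f2.png

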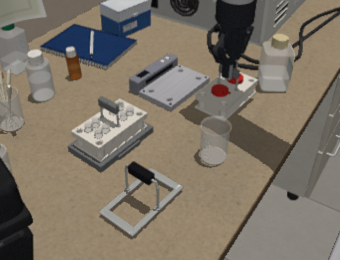

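The cup rack hangs level over the free bench, clear of the beaker. The frame stands upright on its pins at about (140,200), and the stage is bare.

Emit:
jog_arm --pt "0 0 0.004 0 1" --pt "0 0 0.003 0 1" --pt "0 0 0.001 0 1" --pt "0 0 0.001 0 1" --pt "0 0 0 0 1"

```text
time_s: 11.55
tool_pos: [0.4547, -0.1348, 0.0776]
eef_rot: [0.999, -0.047, 0.0, 0.0]
wrist_force: [-2.0, -0.5, 4.0]
finger_gap: 0.0103
finger_force: 69.9
```

```bash
python3 - <<'E'
from h import *
go(.455,-.135,.0778,-5.4)
E
```

```text
t 11.55 pos [ 0.4547 -0.1348  0.0776] yaw -5.42 gap 0.0103 F [-2.  -0.5  4. ] -> mm [ 0.3  0.1 -0.2] turn -0.02
```

Emit:
jog_arm --pt "0 0 0 0 0.8" --pt "0 0 0 0 0.6" --pt "0 0 0 0 0.4" --pt "0 0 0 0 0.3" --pt "0 0 -0.02 0 0.2" --pt "0 0 -0.03 0 0" --pt "0 0 -0.03 0 0" --pt "0 0 -0.029 0 0" --pt "0.0084 -0.0178 0 0 0" --pt "0.015 -0.0314 0 0 0" --pt "0.015 -0.0314 0 0 0" --pt "0.015 -0.0314 0 0 0" --pt "0.015 -0.0314 0 0 0" --pt "0.015 -0.0314 0 0 0" --pt "0.015 -0.0314 0 0 0" --pt "0.015 -0.0318 0 0 0" --pt "0 0 0 0 0" --pt "0 0 0 0 0"

```text
time_s: 13.05
tool_pos: [0.5901, 0.0941, 0.1855]
eef_rot: [0.999, -0.045, -0.0, -0.001]
wrist_force: [-0.1, -0.3, -0.2]
finger_gap: 0.0856
finger_force: 0.0
```

```bash
python3 - <<'E'
from h import *
go(.590,.0915,.081,-5.4)
t,s=snapshot('top'),snapshot('side')
cv2.imwrite('pics/l1.png',np.hstack([t['image'][120:300,240:440],s['image'][130:310,200:420]]))
for ps in ([t],[s],[t,s]):
    r=fit(ps,PL+RD,[.5805,-.128,-.094],pad=6); print('stage',r[0].round(4),round(r[1],3))
    r=fit(ps,rack(0),[.4547,-.135,-.094],pad=6); print('cup',r[0].round(4),round(r[1],3))
r=fit([s],PL+rack(6),[.59,.091,-.094],pad=6); print('park',r[0].round(4),round(r[1],3))
E
```

```text
t 13.05 pos [0.5901 0.0941 0.1855] yaw -5.17 gap 0.0856 F [-0.1 -0.3 -0.2] -> mm [  0.2   2.7 104.5] turn 0.23
stage [ 0.581  -0.1271 -0.0919] 0.086
cup [ 0.4547 -0.1349 -0.033 ] 0.163
stage [ 0.5809 -0.13   -0.0881] 0.296
cup [ 0.4546 -0.1348 -0.1015] 0.369
stage [ 0.5809 -0.1291 -0.0946] 0.382
cup [ 0.4542 -0.1348 -0.0935] 0.534
park [ 0.5887  0.0904 -0.1029] 0.206
```

View pics/l1.png

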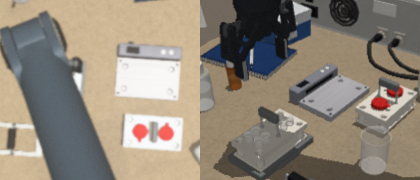

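The bare stage at image-left (150,75) is clear. The cup rack stands in front of it at (152,130), and the gripper is above the vial rack.

Emit:
jog_arm --pt "0 0 0.025 0 0.2" --pt "0 0 0.03 0 0.4" --pt "0 0 0.025 0 0.5" --pt "0 0 0.015 0 0.5" --pt "0 0 0.008 0 0.5" --pt "0 0 0 0 0.5" --pt "0 0 0 0 0.5"

```text
time_s: 13.73
tool_pos: [0.5901, 0.0905, 0.0833]
eef_rot: [0.999, -0.048, 0.0, 0.0]
wrist_force: [0.3, 0.5, 0.6]
finger_gap: 0.043
finger_force: 0.0
```

```bash
python3 - <<'E'
from h import *
go(.590,.091,.083,-5.4)
E
```

```text
t 13.73 pos [0.5901 0.0905 0.0833] yaw -5.5 gap 0.043 F [0.3 0.5 0.6] -> mm [-0.1 -0.5  0.3] turn -0.1
```

Emit:
jog_arm --pt "0 0 0 0 0.75" --pt "0 0 0 0 1" --pt "0 0 0 0 1" --pt "0 0 0 0 1" --pt "0 0 0 0 1" --pt "0 0 0 0 1" --pt "0 0 0 0 1" --newtons 70

```text
time_s: 14.32
tool_pos: [0.5909, 0.0914, 0.0844]
eef_rot: [0.999, -0.047, 0.001, -0.0]
wrist_force: [-1.1, -1.5, 6.4]
finger_gap: 0.0108
finger_force: 70.1
```

```bash
python3 - <<'E'
from h import *
go(.581,-.128,.083,-5.4); print(sense()['finger_force'],sense()['wrist_torque'])
E
```

```text
t 14.32 pos [0.5909 0.0914 0.0844] yaw -5.43 gap 0.0108 F [-1.1 -1.5  6.4] -> mm [ 10.9 219.4   1.3] turn -0.03
70.11817216873169 [-0.13362238  0.13902461 -0.03762079]
```

Emit:
jog_arm --pt "0 0 -0.006 0 1" --pt "0 0 -0.012 0 1" --pt "0 0 -0.015 0 1" --pt "0 0 -0.012 0 1" --pt "0 0 0 0 1" --pt "0.0008 0.0147 0 0 1" --pt "0.0015 0.03 0 0 1" --pt "0.0015 0.03 0 0 1" --pt "0.0015 0.03 0 0 1" --pt "0.0015 0.03 0 0 1" --pt "0.0015 0.03 0 0 1" --pt "0.0015 0.03 0 0 1" --pt "0.0015 0.025 0 0 1" --pt "0 0 0 0 1" --pt "0 0 0.015 0 1" --pt "0 0 0.012 0 1" --pt "0 0 0.006 0 1" --pt "0 0 0 0 1" --pt "0 0 0 0 1" --pt "0 0 0 0 1"

```text
time_s: 15.98
tool_pos: [0.5807, -0.1278, 0.0951]
eef_rot: [0.999, -0.047, 0.0, -0.0]
wrist_force: [0.6, 0.4, -3.4]
finger_gap: 0.0106
finger_force: 68.9
```

```bash
python3 - <<'E'
from h import *
go(.5815,-.1284,.0844,-5.4); print(sense()['wrist_torque'])
p=snapshot('side')
a,b=np.array([270,170]),5
im=cv2.resize(p['image'][170:285,270:420],None,fx=5,fy=5,interpolation=cv2.INTER_CUBIC)
c,s=np.cos(-.0942),np.sin(-.0942); z=sense()['tool_pos'][2]-.0784
for bx,col,q in [(rack(z)[1],(0,255,0),(.581,-.1285)),(rack(z)[0],(0,255,0),(.581,-.1285)),(PL[0],(255,0,0),(.581,-.1285))]:
    uv=proj(p,np.c_[q[0]+c*bx[:,0]-s*bx[:,1],q[1]+s*bx[:,0]+c*bx[:,1],bx[:,2]])
    cv2.polylines(im,[cv2.convexHull(np.float32((uv-a+.5)*b)).astype(int)],True,col,1)
cv2.imwrite('pics/s1.png',im)
E
```

```text
t 15.98 pos [ 0.5807 -0.1278  0.0951] yaw -5.36 gap 0.0106 F [ 0.6  0.4 -3.4] -> mm [ 0.8  0.5 10.7] turn 0.04
[ 0.02959507 -0.03291515  0.00618585]
```

View pics/s1.png

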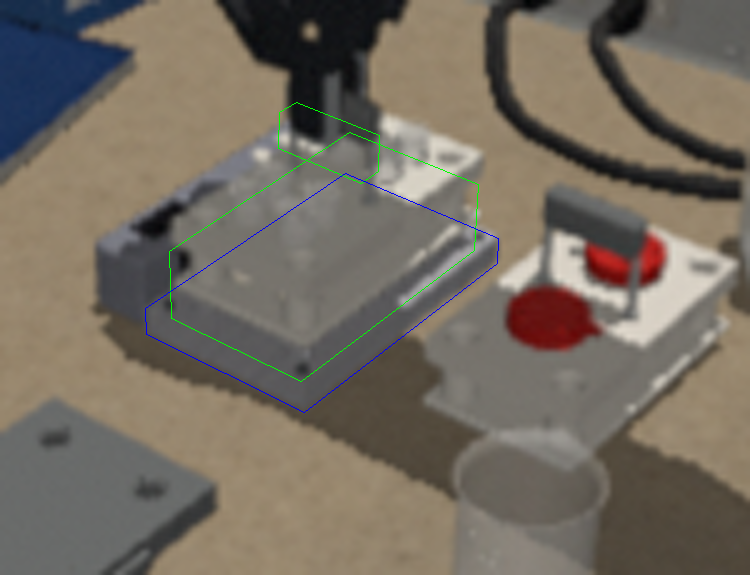

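The rack hovers within a couple of mm of centre over the stage (outlines agree). Going down slowly while watching the force.

Emit:
jog_arm --pt "0.0005 0.0004 0.002 0 1" --pt "0 0 0.002 0 1" --pt "0 0 0.002 0 1" --pt "0 0 0 0 1" --pt "0 0 0 0 1"

```text
time_s: 16.45
tool_pos: [0.5808, -0.1288, 0.0887]
eef_rot: [0.999, -0.047, -0.0, 0.0]
wrist_force: [0.4, -0.3, -3.9]
finger_gap: 0.0104
finger_force: 68.9
```

```bash
python3 - <<'E'
from h import *
go(.5815,-.1284,.0844,-5.4); print(sense()['wrist_torque'])
E
```

```text
t 16.45 pos [ 0.5808 -0.1288  0.0887] yaw -5.42 gap 0.0104 F [ 0.4 -0.3 -3.9] -> mm [ 0.6 -0.4  4.3] turn -0.02
[ 0.00871468 -0.07385045  0.0031249 ]
```

Emit:
jog_arm --pt "0 0 0.002 0 1" --pt "0 0 0.0015 0 1" --pt "0 0 0.001 0 1" --pt "0 0 0.001 0 1" --pt "0 0 0 0 1"

```text
time_s: 16.87
tool_pos: [0.581, -0.1288, 0.0844]
eef_rot: [0.999, -0.047, 0.0, 0.0]
wrist_force: [-2.1, 1.2, 4.7]
finger_gap: 0.0104
finger_force: 69.9
```

```bash
python3 - <<'E'
from h import *
go(.5815,-.1284,.0844,-5.4); print(sense()['wrist_torque'])
E
```

```text
t 16.87 pos [ 0.581  -0.1288  0.0844] yaw -5.42 gap 0.0104 F [-2.1  1.2  4.7] -> mm [ 0.5 -0.5 -0. ] turn -0.02
[0.13565584 0.43866854 0.03287007]
```

Emit:
jog_arm --pt "0 0 0 0 0.8" --pt "0 0 0 0 0.6" --pt "0 0 0 0 0.5" --pt "0 0 0 0 0.5" --pt "0 0 -0.02 0 0.5" --pt "0 0 -0.025 0 0.5" --pt "0 0 -0.015 0 0.5" --pt "-0.0152 0.0019 0 0 0.5" --pt "-0.025 0.004 0 0 0.5" --pt "-0.025 0.004 0 0 0.5" --pt "-0.025 0.004 0 0 0.5" --pt "-0.02 0.003 0 0 0.5" --pt "-0.015 0.001 0 0 0.5" --pt "0 0 0.02 0 0.5" --pt "0 0 0.025 0 0.5" --pt "0 0 0.015 0 0.5" --pt "0 0 0.007 0 0.5" --pt "0 0 0 0 0.5" --pt "0 0 0 0 0.5"

```text
time_s: 18.45
tool_pos: [0.4549, -0.1347, 0.0765]
eef_rot: [0.999, -0.047, 0.0, -0.0]
wrist_force: [0.1, -0.5, -0.4]
finger_gap: 0.0425
finger_force: 0.0
```

```bash
python3 - <<'E'
from h import *
go(.4547,-.1348,.0776,-5.4)
t,s=snapshot('top'),snapshot('side')
for ps in ([t],[s],[t,s]):
    r=fit(ps,PL,[.590,.091,-.094],pad=6); print('park',r[0].round(4),round(r[1],3))
E
```

```text
t 18.45 pos [ 0.4549 -0.1347  0.0765] yaw -5.41 gap 0.0425 F [ 0.1 -0.5 -0.4] -> mm [-0.2  0.1 -1.1] turn -0.01
park [ 0.5894  0.0906 -0.1033] 0.094
park [ 0.5896  0.0902 -0.0951] 0.166
park [ 0.5895  0.0902 -0.0969] 0.262
```

Emit:
jog_arm --pt "0 0 0 0 0.75" --pt "0 0 0 0 1" --pt "0 0 0 0 1" --pt "0 0 0 0 1" --pt "0 0 0 0 1" --pt "0 0 0 0 1" --pt "0 0 0 0 1" --pt "0 0 -0.008 0 1" --pt "0 0 -0.015 0 1" --pt "0 0 -0.02 0 1" --pt "0 0 -0.025 0 1" --pt "0 0 -0.025 0 1" --pt "0 0 -0.02 0 1" --pt "0 0 -0.007 0 1" --pt "0 0 0 0 1" --newtons 70

```text
time_s: 19.8
tool_pos: [0.4551, -0.135, 0.1977]
eef_rot: [0.999, -0.047, 0.002, 0.0]
wrist_force: [0.1, 0.3, -3.0]
finger_gap: 0.0106
finger_force: 69.3
```

```bash
python3 - <<'E'
from h import *
go(.590,.0908,.2,-5.5); print(sense()['finger_force'])
E
```

```text
t 19.8 pos [ 0.4551 -0.135   0.1977] yaw -5.42 gap 0.0106 F [ 0.1  0.3 -3. ] -> mm [ 112.9 -237.5   -2.1] turn 0.08
69.309561252594
```

Emit:
jog_arm --pt "0.007 -0.0147 0 0 1" --pt "0.0141 -0.0297 0 0 1" --pt "0.0141 -0.0297 0 0 1" --pt "0.0141 -0.0297 0 0 1" --pt "0.0141 -0.0297 0 0 1" --pt "0.0141 -0.0297 0 0 1" --pt "0.0141 -0.0297 0 0 1" --pt "0.0141 -0.0297 0 0 1" --pt "0.0071 -0.0148 0 0 1" --pt "0 0 0 0 1" --pt "0 0 0.015 0 1" --pt "0 0 0.025 0 1" --pt "0 0 0.025 0 1" --pt "0 0 0.02 0 1" --pt "0 0 0.01 0 1" --pt "0 0 0.005 0 1" --pt "0 0 0 0 1" --pt "0 0 0 0 1" --pt "0 0 0 0 1"

```text
time_s: 21.38
tool_pos: [0.5901, 0.091, 0.0976]
eef_rot: [0.999, -0.047, 0.001, -0.0]
wrist_force: [-0.7, -0.0, -3.1]
finger_gap: 0.0106
finger_force: 69.0
```

```bash
python3 - <<'E'
from h import *
go(.590,.0908,.0838,-5.5)
p=snapshot('side')
a,b=np.array([200,200]),4
im=cv2.resize(p['image'][200:350,200:390],None,fx=4,fy=4,interpolation=cv2.INTER_CUBIC)
c,s=np.cos(-.096),np.sin(-.096); z=sense()['tool_pos'][2]-.0777; q=(.5895,.0904)
for bx,col in [(rack(z)[1],(0,255,0)),(rack(z)[0],(0,255,0)),(PL[0],(255,0,0))]:
    uv=proj(p,np.c_[q[0]+c*bx[:,0]-s*bx[:,1],q[1]+s*bx[:,0]+c*bx[:,1],bx[:,2]])
    cv2.polylines(im,[cv2.convexHull(np.float32((uv-a+.5)*b)).astype(int)],True,col,1)
cv2.imwrite('pics/s2.png',im)
E
```

```text
t 21.38 pos [0.5901 0.091  0.0976] yaw -5.43 gap 0.0106 F [-0.7 -0.  -3.1] -> mm [-0.1  0.3 13.8] turn 0.07
```

View pics/s2.png

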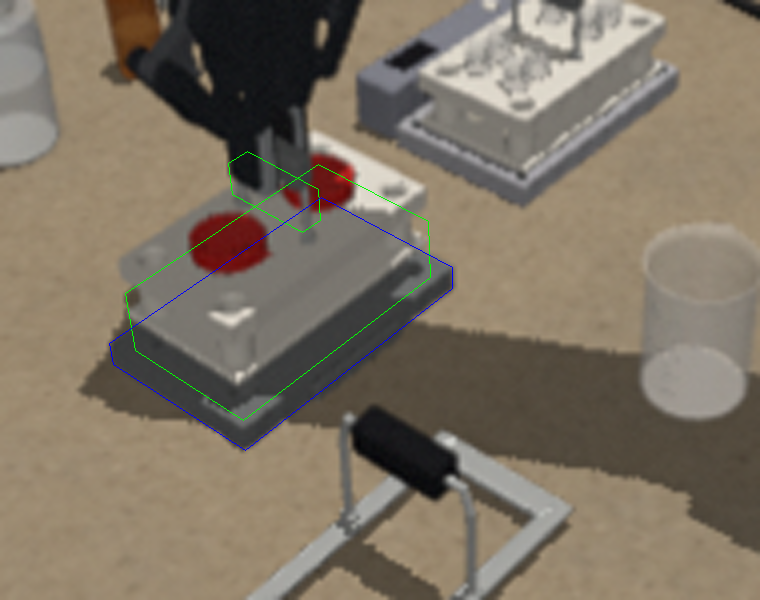

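Green was drawn 20 mm low because of a unit slip. Allowing for that, the rack sits over the parking base outline. The vial rack looks seated on the stage at top right. Lowering.

Emit:
jog_arm --pt "0 0.0002 0.003 0 1" --pt "0 0 0.003 0 1" --pt "0 0 0.002 0 1" --pt "0 0 0.001 0 1" --pt "0 0 0 0 1" --pt "0 0 0 0 1"

```text
time_s: 21.93
tool_pos: [0.5891, 0.0907, 0.0872]
eef_rot: [0.999, -0.047, -0.0, 0.0]
wrist_force: [-0.0, 0.4, -3.1]
finger_gap: 0.0104
finger_force: 69.1
```

```bash
python3 - <<'E'
from h import *
go(.590,.0908,.0838,-5.5); print(sense()['wrist_torque'])
E
```

```text
t 21.93 pos [0.5891 0.0907 0.0872] yaw -5.41 gap 0.0104 F [-0.   0.4 -3.1] -> mm [ 0.9 -0.2  3.4] turn 0.09
[-0.00126137 -0.06209258 -0.00405196]
```

Feet are in the sockets. Lowering to the seat.

Emit:
jog_arm --pt "0 0 0.0015 0 1" --pt "0 0 0.0015 0 1" --pt "0 0 0.001 0 1" --pt "0 0 0.001 0 1" --pt "0 0 0 0 1"

```text
time_s: 22.35
tool_pos: [0.5891, 0.0907, 0.0833]
eef_rot: [0.999, -0.047, -0.0, 0.0]
wrist_force: [-2.8, -0.8, 4.4]
finger_gap: 0.0106
finger_force: 70.3
```

```bash
python3 - <<'E'
from h import *
go(.590,.0908,.0838,-5.5); print(sense()['wrist_torque'])
E
```

```text
t 22.35 pos [0.5891 0.0907 0.0833] yaw -5.42 gap 0.0106 F [-2.8 -0.8  4.4] -> mm [ 0.9 -0.2 -0.5] turn 0.08
[-0.15988937  0.64588864  0.02064543]
```

Emit:
jog_arm --pt "0 0 0 0 0.8" --pt "0 0 0 0 0.6" --pt "0 0 0 0 0.5" --pt "0 0 0 0 0.5" --pt "0 0 -0.02 0 0.5" --pt "0 0 -0.025 0 0.5" --pt "0 0 -0.017 0 0.5" --pt "-0.0183 -0.0105 0 0 0.5" --pt "-0.027 -0.0145 0 0 0.5" --pt "-0.027 -0.0145 0 0 0.5" --pt "-0.027 -0.0145 0 0 0.5" --pt "-0.027 -0.0145 0 0 0.5" --pt "-0.022 -0.012 0 0 0.5" --pt "0 0 0.02 0 0.5" --pt "0 0 0.025 0 0.5" --pt "0 0 0.02 0 0.5" --pt "0 0 0.0135 0 0.5" --pt "0 0 0 0 0.5" --pt "0 0 0 0 0.5"

```text
time_s: 23.93
tool_pos: [0.4489, 0.1849, 0.0656]
eef_rot: [0.999, -0.047, -0.0, 0.0]
wrist_force: [-0.4, 0.5, 0.5]
finger_gap: 0.0425
finger_force: 0.0
```

```bash
python3 - <<'E'
from h import *
go(.449,.1848,.0656,-5.4)
t,s=snapshot('top'),snapshot('side')
for ps in ([t],[s],[t,s]):
    r=fit(ps,PL+rack(6),[.590,.091,-.094],pad=6); print('park',r[0].round(4),round(r[1],3))
    r=fit(ps,PL+RD+rack(6),[.581,-.1285,-.094],pad=6); print('stage',r[0].round(4),round(r[1],3))
cv2.imwrite('pics/f3.png',s['image'][170:390,140:500])
E
```

```text
t 23.93 pos [0.4489 0.1849 0.0656] yaw -5.4 gap 0.0425 F [-0.4  0.5  0.5] -> mm [ 0.1  0.1 -0. ] turn -0.0
park [ 0.5903  0.0914 -0.0843] 0.104
stage [ 0.5818 -0.1271 -0.1046] 0.087
park [ 0.5836  0.0898 -0.1665] 0.391
stage [ 0.5835 -0.0972 -0.0953] 0.399
park [ 0.5883  0.0901 -0.1049] 0.503
stage [ 0.5817 -0.1263 -0.1182] 0.507
```

View pics/f3.png

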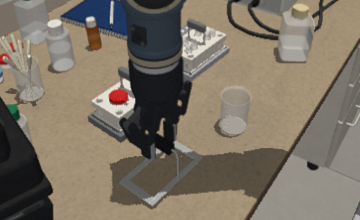

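The fingers straddle the frame's bar on the bench, and both racks are on their plates. Gripping and carrying the frame over.

Emit:
jog_arm --pt "0 0 0 0 0.75" --pt "0 0 0 0 1" --pt "0 0 0 0 1" --pt "0 0 0 0 1" --pt "0 0 0 0 1" --pt "0 0 0 0 1" --pt "0 0 0 0 1" --pt "0 0 -0.008 0 1" --pt "0 0 -0.015 0 1" --pt "0 0 -0.025 0 1" --pt "0 0 -0.025 0 1" --pt "0 0 -0.025 0 1" --pt "0 0 -0.017 0 1" --pt "0 0 0 0 1" --pt "0 0 0 0 1" --newtons 60

```text
time_s: 25.28
tool_pos: [0.4492, 0.1847, 0.1813]
eef_rot: [0.999, -0.047, 0.001, -0.0]
wrist_force: [-0.6, -0.5, -2.8]
finger_gap: 0.0152
finger_force: 58.8
```

```bash
python3 - <<'E'
from h import *
go(.5905,.0907,.18,-5.45)
E
```

```text
t 25.28 pos [0.4492 0.1847 0.1813] yaw -5.43 gap 0.0152 F [-0.6 -0.5 -2.8] -> mm [149.6  80.2   1.5] turn 0.02
```

Emit:
jog_arm --pt "0.0146 0.0082 0 0 1" --pt "0.025 0.0134 0 0 1" --pt "0.025 0.0134 0 0 1" --pt "0.025 0.0134 0 0 1" --pt "0.025 0.0134 0 0 1" --pt "0.02 0.0107 0 0 1" --pt "0.015 0.0077 0 0 1" --pt "0 0 0 0 1" --pt "0 0 0.012 0 1" --pt "0 0 0.02 0 1" --pt "0 0 0.016 0 1" --pt "0 0 0.008 0 1" --pt "0 0 0.004 0 1" --pt "0 0 0 0 1" --pt "0 0 0 0 1" --pt "0 0 0 0 1"

```text
time_s: 26.62
tool_pos: [0.5904, 0.0913, 0.1213]
eef_rot: [0.999, -0.047, 0.0, -0.0]
wrist_force: [-0.3, -0.3, -2.0]
finger_gap: 0.015
finger_force: 58.7
```

```bash
python3 - <<'E'
from h import *
go(.5905,.0907,.1076,-5.45)
p=snapshot('side')
cv2.imwrite('pics/s3.png',cv2.resize(p['image'][190:325,205:340],(800,800),interpolation=cv2.INTER_CUBIC)[:600] if 0 else cv2.resize(p['image'][190:310,205:340],(675,600),interpolation=cv2.INTER_CUBIC))
E
```

```text
t 26.62 pos [0.5904 0.0913 0.1213] yaw -5.39 gap 0.015 F [-0.3 -0.3 -2. ] -> mm [ 0.2  0.6 13.7] turn 0.06
```

View pics/s3.png

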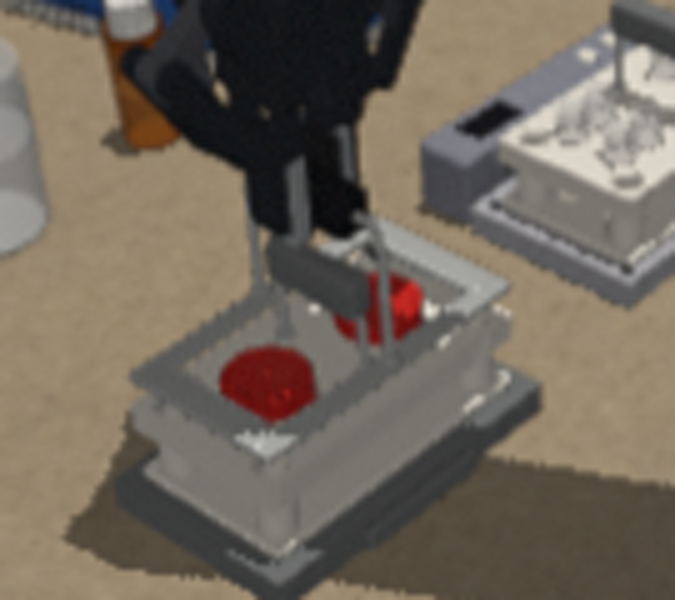

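The frame hovers squarely over the cup rack's deck, with its front corner at (265,455) above the rack's corner. Lowering with a force check.

Emit:
jog_arm --pt "0 0.0004 0.003 0 1" --pt "0 0 0.003 0 1" --pt "0 0 0.002 0 1" --pt "0 0 0.001 0 1" --pt "0 0 0 0 1" --pt "0 0 0 0 1"

```text
time_s: 27.17
tool_pos: [0.5904, 0.0905, 0.1117]
eef_rot: [0.999, -0.047, -0.0, 0.0]
wrist_force: [-0.3, -0.7, -2.2]
finger_gap: 0.0149
finger_force: 58.8
```

```bash
python3 - <<'E'
from h import *
go(.5905,.0907,.1076,-5.45);print(sense()['wrist_torque'])
E
```

```text
t 27.17 pos [0.5904 0.0905 0.1117] yaw -5.42 gap 0.0149 F [-0.3 -0.7 -2.2] -> mm [ 0.1 -0.2  4.1] turn 0.03
[-0.00613151 -0.02084855 -0.04530923]
```

Emit:
jog_arm --pt "0 0 0.002 0 1" --pt "0 0 0.001 0 1" --pt "0 0 0.001 0 1" --pt "0 0 0.001 0 1" --pt "0 0 0 0 1" --pt "0 0 0 0 1"

```text
time_s: 27.67
tool_pos: [0.5906, 0.0905, 0.109]
eef_rot: [0.999, -0.047, 0.0, 0.0]
wrist_force: [-4.5, -1.3, 11.6]
finger_gap: 0.015
finger_force: 60.7
```

```bash
python3 - <<'E'
from h import *
go(.5905,.0907,.1076,-5.45);print(sense()['wrist_torque'])
E
```

```text
t 27.67 pos [0.5906 0.0905 0.109 ] yaw -5.42 gap 0.015 F [-4.5 -1.3 11.6] -> mm [-0.1 -0.2  1.4] turn 0.03
[-0.28080518  1.00466353  0.0588132 ]
```

Emit:
jog_arm --pt "0 0 -0.001 0 0.8" --pt "0 0 0 0 0.6" --pt "0 0 0 0 0.5" --pt "0 0 0 0 0.4" --pt "0 0 -0.02 0 0.4" --pt "0 0 -0.03 0 0.3" --pt "0 0 -0.035 0 0" --pt "0 0 -0.035 0 0" --pt "0 0.035 0 0 0" --pt "0 0.035 0 0 0" --pt "0 0.035 0 0 0" --pt "0 0.035 0 0 0" --pt "0 0.035 0 0 0" --pt "0 0.035 0 0 0" --pt "0 0.035 0 0 0" --pt "0 0.035 0 0 0" --pt "0 0.035 0 0 0" --pt "0 0.035 0 0 0" --pt "0 0 0 0 0" --pt "0 0 0 0 0"

```text
time_s: 29.33
tool_pos: [0.5564, -0.261, 0.2271]
eef_rot: [0.999, -0.05, -0.0, 0.0]
wrist_force: [0.0, 0.4, -0.1]
finger_gap: 0.0852
finger_force: 0.0
```

```bash
python3 - <<'E'
from h import *
go(.5905,.0907,.1076,-5.45)
t,p=snapshot('top'),snapshot('side')
def d(o): 
    for q in ([t],[p]):
        b={'pk':PL+rack(6)+frame(42),'pk+2':PL+rack(6)+frame(44)}[o]
        r=fit(q,b,[.59,.091,-.094],pad=6); print(o,r[0].round(4),round(r[1],4))
d('pk');d('pk+2')
a,b=np.array([205,195]),5
im=cv2.resize(p['image'][195:315,205:335],None,fx=5,fy=5,interpolation=cv2.INTER_CUBIC)
cv2.imwrite('pics/e1.png',im)
ref=cv2.imread('pics/side0.png')[195:315,205:335]
cv2.imwrite('pics/e2.png',np.hstack([cv2.resize(ref,(400,370)),cv2.resize(p['image'][195:315,205:335],(400,370))]))
E
```

```text
t 29.33 pos [ 0.5564 -0.261   0.2271] yaw -5.73 gap 0.0852 F [ 0.   0.4 -0.1] -> mm [  -1.1 -353.4  119.4] turn -0.28
pk [ 0.5899  0.0916 -0.1052] 0.0979
pk [ 0.5894  0.0904 -0.0985] 0.188
pk+2 [ 0.5899  0.0916 -0.1052] 0.0979
pk+2 [ 0.5888  0.0909 -0.0947] 0.1836
```

View pics/e2.png

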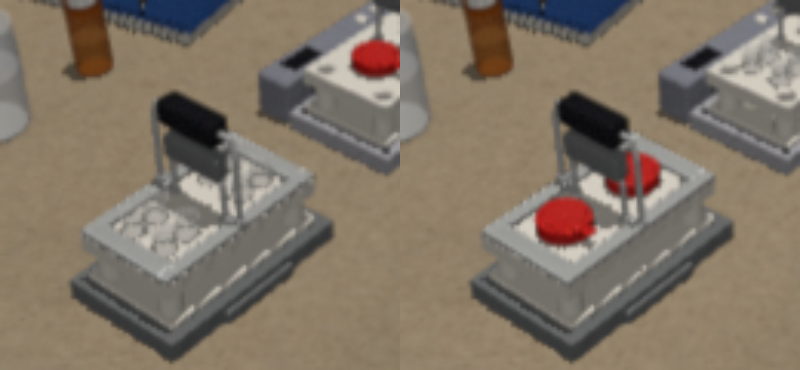

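The parked stack now (right) matches the original seated stack (left): the frame corner is at row 275 and the bar top at row 95 in both. The vial rack bottomed at the same tool height at which it was gripped when seated. Handing in.

```bash
python3 -c "
from station import *
print(finish_job())"
```

```text
the job is handed in; nothing more can be done
None
```

The racks are swapped: the vial rack is seated on the measuring stage, and the cup rack is on the parking base with the retaining frame pinned down on it. The beaker and bottles were left alone, and the job was handed in at about 29 s.

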